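# Slide the hardware case home between freshly glued rails

### The job

Push the grey hardware case down the lane between the two low wooden rails until it stands fully home and square against the wooden stop at the end. The rails have just been glued, so neither the case nor the robot may touch them: line the case up with the lane by nudging it first, and only push it along on the board with the fingers, without gripping, lifting or tipping it or ramming it. Leave the other things on the bench alone and finish with the hand clear.

Things in the scene. Friction and masses are not known exactly. Their poses are not given: they have to be found in the camera images.
- case_center (a point): centre, half-way up, of the loose grey metal case: a closed box 96 mm (its x) by 100 mm (its y) by 60 mm tall, 0.4 to 0.85 kg, sliding on the board. It starts on the open right-hand (-y) part of the board, before the lane, up to 25 mm off the lane's centre line and up to 0.2 rad askew. Its +y face leads into the lane; its -y face is pushed
- board: fixed plywood board 220 mm (x) by 560 mm (y) by 12 mm thick, no rim; origin at the centre of its underside, on the bench. Its y axis is the lane's direction, towards the stop (to the robot's left, within 0.3 rad of world +y); x = 0 is the lane's centre line. In its frame the rails run from y = -20 to 200 mm, inner faces at x = -58 and +58 mm, and the stop's face is at y = 200 mm
- lane_mouth (a point): point on the board's top, on the lane's centre line, where the rails begin (board x = 0, y = -20 mm). The lane is 116 mm wide: 10 mm to spare on each side of the case
- lane_home (a point): point on the board's top under the middle of the case when it is home: on the lane's centre line, 50 mm before the stop's face (board x = 0, y = 150 mm)
- rail_near: freshly glued wooden rail on the robot's side of the lane, fixed: 18 mm wide, 220 mm long, 20 mm tall on the board (its top is 32 mm above the bench); origin at the centre of its underside, on the board's top. The case stands 40 mm higher than the rails, so fingers can push it above them
- rail_far: the same rail on the far side of the lane
- stop: dark wooden end stop across the lane, fixed: 116 mm wide, 20 mm thick, 35 mm tall on the board; origin at the centre of its underside. The case may touch it
- jar: small glass jar with a steel lid, 44 mm across, 60 mm tall, standing on the board behind the end stop. To be left alone
- spacer: steel ring, 24 mm across, 18 mm tall, standing on the board's edge strip outside the far rail. To be left alone
- offcut: wooden offcut 40 x 100 x 30 mm lying on the bench beyond the board. To be left alone
- glue: white glue bottle, 56 mm across, 150 mm tall, standing on the bench beyond the board. To be left alone
- tape: black tape measure 65 x 35 x 60 mm, standing on the bench to the right of the board. To be left alone
- driver: screwdriver lying on the bench beyond the board. To be left alone
- hammer: hammer lying on the bench to the robot's left. To be left alone
Things that resemble listed ones, but are neither listed nor needed, are in the scene too. Of the things that look like the part that bears case_center, the smallest one is meant.

How it is judged:
By the outcome, as a careful person would: the job done as asked, in the order asked, and still so for the second after the job is handed in, with the robot touching nothing.
It also fails if it takes over 67 s, if anything falls off the work surface, if the arm or the gripper's body presses on something with over 40 N, if the wrist force passes 120 N, or if a joint passes its speed limit or range.

### The arm

A 6-joint arm with a two-finger parallel gripper is mounted at the origin on the work surface. World frame = base frame: x ahead of the robot, y to its left, z up, the work surface at z = 0. Lengths are in mm, angles in degrees, forces in N, time in s.
With the tool pointing down it reaches from about 350 to 850 mm from the base axis. Payload 8.1 kg.
Tool frame: the origin (TCP) lies midway between the tips of the shut fingers; the grasp point (between the pads) lies 19 mm behind it; z points along the fingers, y is the direction in which the jaws open and shut (so a half turn about z gives the same grasp; the last joint's range is limited). The gripper opens to 85 mm and grips with 20 to 120 N. Pads are 22 mm wide; open, the fingers measure 114 mm over their backs; the gripper's body (76 mm by 85 mm) begins 54 mm behind the grasp point. The pads swing forward as they close: fully open they stand 13 mm farther back than shut.
Start: joints at [-80.753, 7.471, 85.268, -0, 87.261, -4.893], TCP at [146.602, -581.819, 200.992] pointing down, gripper open.
Joint ranges: [-169.43, 169.43], [-51.17, 129.36], [1.28, 143.12], [-76.62, 256.62], [0, 156.53], [-152.29, 152.29]. Speed limits (degrees/s): [136.94, 136.94, 159.86, 180, 180, 180].

### API

Orientations are given as [roll, pitch, yaw] about the fixed x, y, z axes, in that order (R = Rz(yaw) Ry(pitch) Rx(roll)).
In Python, from bench import telemetry, snapshot, camera_params, job gives the robot as it stands. The module is installed in compiled form; this text tells all that it offers.
- The arm moves only by the shell command python3 -m jog 'ROWS' [FORCE]. ROWS is JSON, a list that holds one entry, the list of rows, each a list of 7 numbers: the shift along the tool's x, y, z in units of 50 mm (1.0 is 50 mm), then the turn, a rotation vector about the tool's x, y, z in units of 2 pi rad (1.0 is 2 pi rad), then the opening, from 0 (shut) to 1 (fully open). In form: [[[dx, dy, dz, rx, ry, rz, claw], ...]]. A call has 1 to 12 rows; each row shifts and turns the commanded pose from where the row before left it, along the tool's axes as they then stand; what a row does not reach is not made up. A row lasts 1/8 s, in which the tool goes at most 62.5 mm and 10.7 degrees, less where a joint would pass 70% of its speed; a pose out of reach is approached as far as the arm can. A call with a number of a shift or a turn outside -1 to 1 is refused whole. A call with a gripper value outside its range is refused whole. The fingers move at their own pace and stop on an object; FORCE is the grip in N (left out, the last holds). Time passes only in rows, so rows that do not move let the fingers close. It gives the time, the measured TCP pose, the force and the opening at its end, in the units of the state.
- telemetry.sense(): the state, without advancing time (a new reading comes with each control period).
- snapshot(name): name is "side" or "top"; returns (picture, depth): 420x560x3 uint8, red, green, blue; 420x560 float32, mm along the optical axis (not along the pixel's ray), 0 where there is no reading.
- camera_params(name): a dict with "K" (3x3 intrinsics, pixels), "extrinsics" (4x4, takes a point from camera to world coordinates). Camera axes: x right, y down, z forward; pixel columns grow to the right and rows downward; lengths in mm; the calibration is good to about 2 mm. A picture is of the moment at which its call begins. camera_params takes no time and is no camera call.
- job.hand_in(): hands the job in, once; it reports no verdict.
The state is a dict: "time": time; "joint_pos": joint angles; "qd": joint speeds; "joint_efforts": joint torques, N m; "tool_pos": TCP position; "tcp_rot": TCP orientation; "ft_force": force on the tool from outside, world axes, zero at the start; "wrist_torque": the same for the moment, N m; "finger_gap": finger opening in mm.
Only numpy, scipy, OpenCV 4.12 (cv2) and the standard library are available. Lean on these libraries where they do the work, as an engineer would, in place of code of your own. Each camera call takes 0.05 s, during which the arm holds its last target. There are 200 camera calls.

## Working session

There is one attempt and no reset: what is moved stays moved. The work goes in short steps, Python scripts to look and compute and a shell command to move; the robot and the scene stay as the last step left them, time stands still between calls to the robot, and variables do not carry over. Pictures are saved under pics/ and viewed, about 8 in all and at most 12, crops included, and the job is handed in when it is done.

```bash
mkdir -p pics
python3 - <<'E'
from bench import telemetry, snapshot, camera_params
import cv2, numpy as np
for n in ("top","side"):
    p,d=snapshot(n); np.savez(n+"0.npz",p=p,d=d); cv2.imwrite(f"pics/{n}0.png",p[:,:,::-1])
    c=camera_params(n); print(n,np.round(c["K"],1).tolist(),np.round(c["extrinsics"],3).tolist())
print(telemetry.sense())
E
```

```text
top [[512.2, 0.0, 274.9], [0.0, 512.2, 210.4], [0.0, 0.0, 1.0]] [[-0.014, -0.994, 0.111, 374.529], [-1.0, 0.014, -0.003, 29.245], [0.002, -0.111, -0.994, 1668.069], [0.0, 0.0, 0.0, 1.0]]
side [[443.8, 0.0, 282.7], [0.0, 443.8, 211.0], [0.0, 0.0, 1.0]] [[-1.0, -0.011, 0.016, 498.165], [-0.019, 0.714, -0.7, 772.862], [-0.004, -0.7, -0.714, 856.442], [0.0, 0.0, 0.0, 1.0]]
{'time': 0.1, 'joint_pos': array([-8.07532530e+01,  7.51038046e+00,  8.53229037e+01,  1.92703268e-03,
        8.72616604e+01, -4.89240586e+00]), 'qd': array([ 0.08210501, -0.04542584, -0.12297763,  0.02928857, -0.03460957,
        0.07543621]), 'joint_efforts': array([ 2.85778860e-04, -5.70951641e+01, -5.01942086e+01, -7.47417744e-05,
        8.09503166e-03, -2.45118520e-05]), 'tool_pos': array([ 146.52061118, -581.27694981,  200.05485249]), 'tcp_rot': array([-1.79905566e+02, -1.00149923e-02,  1.41390509e+01]), 'ft_force': array([-0.51783226,  0.34902677, -0.17006721]), 'wrist_torque': array([ 0.01300527, -0.03896919,  0.001187  ]), 'finger_gap': 85.4577513387707}
```

View pics/top0.png

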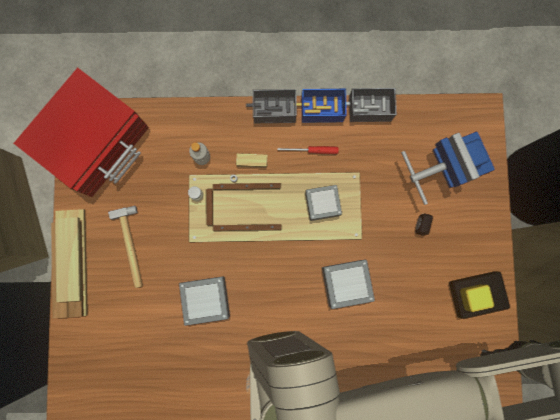

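View pics/side0.png

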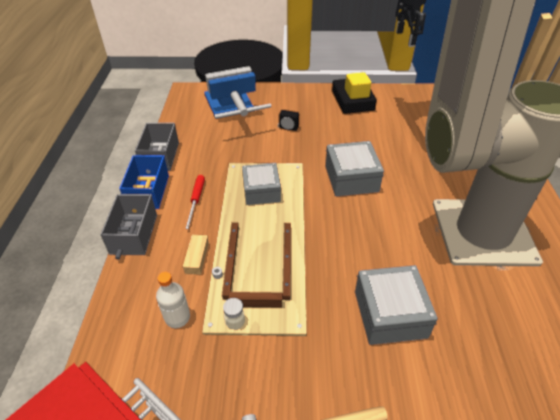

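Grey-case candidates in the top view are (323,202), (204,301) and (348,284). The one at (323,202) is the smallest and the only one on the board. I'll measure it and check it in a crop.

```bash
cat > h.py <<'E'
import numpy as np, cv2
from bench import snapshot, camera_params, telemetry
def cast(n,uv,z):
    c=camera_params(n);K=np.array(c["K"]);T=np.array(c["extrinsics"])
    uv=np.atleast_2d(uv).astype(float)
    r=np.c_[uv,np.ones(len(uv))]@np.linalg.inv(K).T@T[:3,:3].T
    o=T[:3,3]; return (o+r*((z-o[2])/r[:,2])[:,None])[:,:2]
def points(n,p,d):
    c=camera_params(n);K=np.array(c["K"]);T=np.array(c["extrinsics"])
    v,u=np.mgrid[:420,:560]
    q=np.stack([(u-K[0,2])/K[0,0]*d,(v-K[1,2])/K[1,1]*d,d],-1)
    return q@T[:3,:3].T+T[:3,3]
def rect(n,mask,z):
    cs,_=cv2.findContours(mask.astype(np.uint8),cv2.RETR_EXTERNAL,cv2.CHAIN_APPROX_NONE)
    c=max(cs,key=cv2.contourArea)[:,0,:]
    w=cast(n,c,z).astype(np.float32)
    (cx,cy),(a,b),ang=cv2.minAreaRect(w)
    ang=(ang+45)%90-45 if True else ang
    return np.array([cx,cy]),(a,b),ang,w
E
python3 - <<'E'
from h import *
z=np.load("top0.npz");p=z["p"];d=z["d"]
W=points("top",p,d)
hsv=cv2.cvtColor(p,cv2.COLOR_RGB2HSV);H,S,V=cv2.split(hsv)
roi=np.zeros((420,560),bool);roi[168:248,184:368]=1
k=np.ones((3,3),np.uint8)
board=roi&(V>150)&(H>12)&(H<32)&(S>50)
rail=roi&(V<115)&(S>90)&(d>0); rail[:,300:]=0
case=roi&(S<60);case[:,:295]=0;case[:,350:]=0
vis=p.copy()
for m,c in((board,(0,255,0)),(rail,(255,0,0)),(case,(0,0,255))): vis[m]=c
cv2.imwrite("pics/m0.png",cv2.resize(np.vstack([p[165:250,180:370],vis[165:250,180:370]])[:,:,::-1],None,fx=3.4,fy=3.4,interpolation=cv2.INTER_NEAREST))
for n,m,zz in(("board",board,12),("rail",rail,32),("case",case,72)):
    mm=cv2.morphologyEx(m.astype(np.uint8),cv2.MORPH_CLOSE,k)
    c,s,a,w=rect("top",mm,zz); print(n,c,s,a, "medz",np.median(W[m][:,2]))
# case via depth
m=roi&(W[...,2]>62)&(W[...,2]<85);m[:,:295]=0;m[:,350:]=0
c,s,a,w=rect("top",m,72);print("case depth",c,s,a,m.sum(),np.median(W[m][:,2]))
# rails by line
for nm,lo,hi in(("far",178,193),("near",222,234)):
    r=rail.copy();r[:lo]=0;r[hi:]=0;r[:,:220]=0
    v,u=np.nonzero(r);w=cast("top",np.c_[u,v],32);vx,vy,x0,y0=cv2.fitLine(w.astype(np.float32),cv2.DIST_L2,0,.01,.01).ravel()
    print(nm,x0,y0,np.degrees(np.arctan2(vx,vy)),w[:,1].min(),w[:,1].max())
E
```

```text
board [569.87072754  21.61099243] (600.9547729492188, 259.0518798828125) -0.812042236328125 medz 11.158544779409226
rail [571.56536865 126.19712067] (237.9415283203125, 152.2615966796875) -0.8143844604492188 medz 32.5177736437106
case [ 576.8269043  -128.46350098] (97.69613647460938, 101.87200164794922) 8.715264320373535 medz 72.45049709372347
case depth [ 577.668396   -127.19628906] (96.72919464111328, 100.60214233398438) 8.62199878692627 970 72.54023562025588
far 636.0907 101.0388 179.63498 6.202815076174268 200.16450754679573
near 503.0674 103.57833 179.22978 8.27590566165259 200.5095365528067
```

View pics/m0.png

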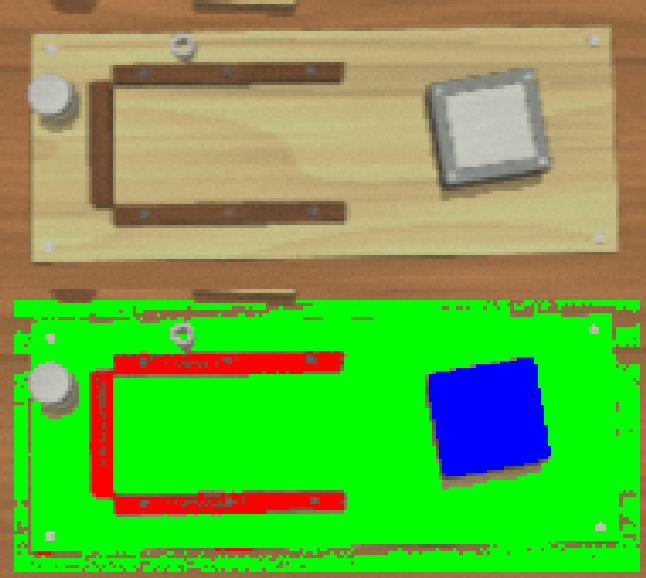

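The crop shows the small case, about 97×101 mm, centred at (577,-128) and yawed about +8.6°. The rails are masked cleanly, with the lane centre near x=569.6 at y=102 and the lane yaw about +0.6°.

Plan: set the jaw axis across the lane with the fingers about 60 mm apart. A two-point push on the -y face then squares the case. After that I nudge it sideways and push it home.

```bash
python3 -m jog '[[[0,0,0,0,0,-0.0266,0.7],[0,0,0,0,0,-0.0266,0.7],[0,0,0,0,0,-0.0266,0.7],[0,0,0,0,0,-0.0266,0.7],[0,0,0,0,0,-0.0266,0.7],[0,0,0,0,0,-0.0266,0.7],[0,0,0,0,0,-0.0266,0.7],[0,0,0,0,0,-0.0266,0.7]]]' && python3 -m jog '[[[0.58,0.72,0,0,0,0,0.7],[0.58,0.72,0,0,0,0,0.7],[0.58,0.72,0,0,0,0,0.7],[0.58,0.72,0,0,0,0,0.7],[0.58,0.72,0,0,0,0,0.7],[0.58,0.72,0,0,0,0,0.7],[0.58,0.72,0,0,0,0,0.7],[0.58,0.72,0,0,0,0,0.7],[0.58,0.72,0,0,0,0,0.7],[0.58,0.72,0,0,0,0,0.7],[0.58,0.72,0,0,0,0,0.7],[0,0,0,0,0,0,0.7]]]'
```

```text
time: 1.1
tool_pos: [146.5, -581.4, 200.3]
tcp_rot: [-180.0, -0.1, 91.1]
ft_force: [-0.1, -0.4, -0.1]
finger_gap: 59.8
time: 2.6
tool_pos: [540.1, -255.0, 200.2]
tcp_rot: [-180.0, -0.1, 91.0]
ft_force: [-0.1, -0.7, -0.0]
finger_gap: 59.8
```

```bash
python3 -m jog '[[[0.2,0.37,0,0,0,0.0011,0.7],[0.2,0.37,0,0,0,0,0.7],[0,0,0.62,0,0,0,0.7],[0,0,0.62,0,0,0,0.7],[0,0,0.62,0,0,0,0.7],[0,0,0.62,0,0,0,0.7],[0,0,0.6,0,0,0,0.7],[0,0,0,0,0,0,0.7]]]'
python3 - <<'E'
from h import *
# lane edges: subpixel half-brightness crossing across rails' inner faces & stop (top view), inner top edges z=32
z=np.load("top0.npz");g=cv2.GaussianBlur(z["p"][:,:,0],(0,0),0.8).astype(float)
def cross(prof,sgn):
    t=np.argmax(sgn*np.diff(prof)); 
    w=np.abs(np.diff(prof))[t-2:t+3]; return t+.5+np.sum(w*np.arange(-2,3))/w.sum()
for nm,a,b,s in(("far",184,196,1),("near",218,230,-1)):
    uv=[(u,a+cross(g[a:b,u],s)) for u in range(222,276)]
    for zz in(32,12):
        w=cast("top",uv,zz);f=np.polyfit(w[:,1],w[:,0],1);r=w[:,0]-np.polyval(f,w[:,1]);k=abs(r)<2
        f=np.polyfit(w[k,1],w[k,0],1);print(nm,zz,"x at y=100",np.polyval(f,100),"yaw",-np.degrees(f[0]),k.sum())
p=z["p"]
uv=[(206+cross(g[v,206:222],1),v) for v in range(194,222)]
for zz in(47,12):print("stop face y",zz,np.median(cast("top",uv,zz)[:,1]),np.polyfit(*cast("top",uv,zz).T,1)[0])
for v in(186,187,228,229):print(v,np.median(cast("top",[(270+cross(g[v,270:292],1),v)],32)[:,1]))
E
```

```text
time: 3.6
tool_pos: [572.8, -236.4, 43.7]
tcp_rot: [-179.7, -0.2, 90.3]
ft_force: [-1.3, 0.7, 0.5]
finger_gap: 59.9
far 32 x at y=100 624.674716834802 yaw 0.9001201459448127 54
far 12 x at y=100 627.7461889071224 yaw 0.9001201459448932 54
near 32 x at y=100 515.0174496676101 yaw 0.4481942895979513 54
near 12 x at y=100 516.7416025483063 yaw 0.4481942895977715 54
stop face y 47 221.2751552562748 0.0015017228002598107
stop face y 12 225.4212097433111 0.0015017228002601687
186 4.21527687410325
187 4.93749035623026
228 4.212326943532293
229 4.533400861775483
```

```bash
python3 -m jog '[[[0.15,0.1,0,0,0,-0.001,0.7],[0.3,0.1,0,0,0,0,0.7],[0.2,0,0,0,0,0,0.7],[0.1,0,0,0,0,0,0.7],[0.08,0,0,0,0,0,0.7],[0.08,0,0,0,0,0,0.7],[0.08,0,0,0,0,0,0.7],[0.08,0,0,0,0,0,0.7],[0.08,0,0,0,0,0,0.7],[0.08,0,0,0,0,0,0.7],[0,0,0,0,0,0,0.7]]]'
cat > case.py <<'E'
import sys
from h import *
def meas(nm):
    p,d=snapshot("top");W=points("top",p,d);S=cv2.cvtColor(p,cv2.COLOR_RGB2HSV)[...,1]
    m=(S<70)&(W[...,2]>62)&(W[...,2]<82)&(W[...,0]>490)&(W[...,0]<650)&(W[...,1]<222)&(W[...,1]>-260)
    c,s,a,w=rect("top",m,72)
    print("case",c.round(1),np.round(s,1),round(a,2),"lane dx",round(c[0]-(570.5-(c[1]-100)*0.0113),1),m.sum())
    cv2.imwrite(f"pics/{nm}.png",cv2.resize(p[150:260,180:390,::-1],None,fx=3,fy=3))
    ps,_=snapshot("side");cv2.imwrite(f"pics/{nm}s.png",cv2.resize(ps[140:350,180:340,::-1],None,fx=2.5,fy=2.5))
meas(sys.argv[1])
E
python3 case.py c1
```

```text
time: 4.97
tool_pos: [584.5, -175.4, 47.0]
tcp_rot: [-180.0, -0.0, 90.7]
ft_force: [0.2, 0.1, 0.2]
finger_gap: 59.6
case [582.  -89.5] [ 51.3 109.5] -20.61 lane dx 9.4 484
```

View pics/c1.png

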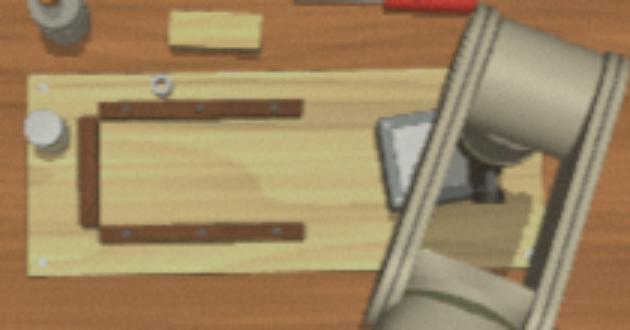

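View pics/c1s.png

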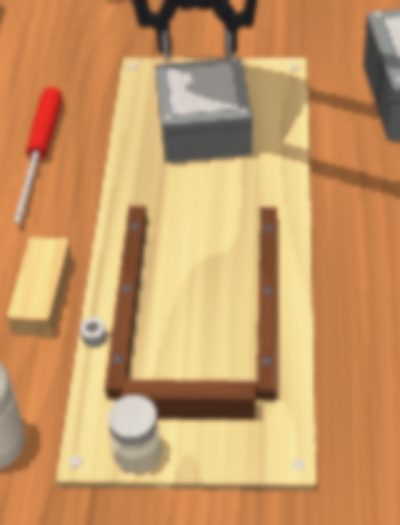

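The side view shows the whole case with the fingers right behind it. I'll measure from this camera, checked against the initial frames.

```bash
cat > case.py <<'E'
import sys
from h import *
def meas(p,d,tag):
    W=points("side",p,d)
    m=(W[...,2]>67)&(W[...,2]<80)&(W[...,0]>490)&(W[...,0]<655)&(W[...,1]<240)&(W[...,1]>-200)&(d>0)
    m=cv2.morphologyEx(m.astype(np.uint8),cv2.MORPH_OPEN,np.ones((3,3)))
    c,s,a,w=rect("side",m,72)
    # front (+y) top edge: largest-y contour point in x bins, robust line
    f=[]
    for x in np.arange(c[0]-40,c[0]+41,4):
        k=abs(w[:,0]-x)<3
        if k.any(): f.append((x,w[k,1].max()))
    f=np.array(f);vx,vy,x0,y0=cv2.fitLine(f.astype(np.float32),cv2.DIST_HUBER,0,.01,.01).ravel()
    fa=np.degrees(np.arctan(vy/vx)); fc=np.array([(w[:,0].min()+w[:,0].max())/2,0]);fc[1]=y0+vy/vx*(c[0]-x0)
    print(tag,"c",c.round(1),np.round(s,1),"ang",round(a,2),"front yaw",round(fa,2),"front y",round(fc[1],1),"lane dx",round(c[0]-(570.5-(c[1]-100)*0.0113),1))
if __name__=="__main__":
    if sys.argv[1]=="0":
        z=np.load("side0.npz");meas(z["p"],z["d"],"init");p=z["p"]
        g=cv2.GaussianBlur(p[:,:,0],(0,0),.8)
        S=cv2.cvtColor(p,cv2.COLOR_RGB2HSV);m=(S[...,2]<120)&(S[...,1]>90)
        W=points("side",p,z["d"]);m&=(W[...,2]>27)&(W[...,2]<38)&(W[...,1]<200)&(W[...,1]>10)
        for lo,hi in((480,530),(610,660)):
            w=W[m&(W[...,0]>lo)&(W[...,0]<hi)];f=np.polyfit(w[:,1],w[:,0],1);print("rail x@100",np.polyval(f,100),"yaw",-np.degrees(f[0]),w[:,0].min(),w[:,0].max(),len(w),w[:,1].min())
    p,d=snapshot("side");meas(p,d,"now")
E
python3 case.py 0
```

```text
init c [ 578.4 -128.5] [ 95.7 104.2] ang 8.47 front yaw 7.73 front y -77.9 lane dx 5.3
rail x@100 505.5947592941509 yaw 1.5058636417565503 500.351729681252 509.2305635449907 39 22.880507983133498
rail x@100 633.1431216451474 yaw 1.7748057089694331 629.1374278263932 642.9378179053201 116 19.64599921269098
now c [ 578.5 -128.2] [ 95.5 104.8] ang 8.31 front yaw 6.56 front y -78.1 lane dx 5.4
```

```bash
python3 - <<'E'
from h import *
s=lambda a:np.array(a)/2.5+[180,140]
L=cast("side",s([(125,60),(60,483)]),12);R=cast("side",s([(303,60),(317,485)]),12)
print(L.round(1).tolist(),R.round(1).tolist())
t=cast("top",np.array([(32,36),(610,26),(618,250),(33,262)])/3.4+[180,165],12);print(t.round(1).tolist())
print(cast("top",np.array([(484,185),(505,185),(478,185)])/3+[180,150],72).round(1).tolist())
E
python3 -m jog '[[[0.08,0,0,0,0,0,0.7],[0.08,0,0,0,0,0,0.7],[0,0,0,0,0,0,0.7]]]'; python3 case.py 1
```

```text
[[677.5, -248.0], [675.4, 307.1]] [[465.8, -251.0], [459.7, 305.3]]
[[678.1, 302.4], [680.0, -255.2], [463.8, -255.8], [460.4, 300.5]]
[[545.7, -184.2], [545.3, -206.1], [545.7, -177.9]]
time: 5.5
tool_pos: [584.4, -167.3, 47.0]
tcp_rot: [-180.0, -0.0, 90.7]
ft_force: [0.5, -0.0, -0.2]
finger_gap: 59.6
now c [ 578.4 -128.5] [ 95.7 104.2] ang 8.47 front yaw 7.75 front y -77.9 lane dx 5.3
```

Run:
```python
from h import *
p,d=snapshot("side");W=points("side",p,d)
cv2.imwrite("pics/f1.png",cv2.resize(p[80:220,200:340,::-1],None,fx=4,fy=4))
m=(W[...,2]>78)&(W[...,0]>480)&(W[...,0]<680)&(W[...,1]<-120)&(W[...,1]>-320)&(d>0)
w=W[m]
for lo in range(78,240,12):
    k=(w[:,2]>lo)&(w[:,2]<lo+12)
    if k.sum(): print(lo,k.sum(),w[k].min(0).round(),w[k].max(0).round(),np.median(w[k],0).round())
```

```text
78 6 [ 548. -166.   87.] [ 624. -156.   89.] [ 584. -158.   88.]
90 35 [ 542. -167.   90.] [ 628. -154.  102.] [ 615. -159.   98.]
102 41 [ 542. -171.  102.] [ 628. -155.  114.] [ 615. -161.  108.]
114 32 [ 537. -179.  114.] [ 629. -154.  126.] [ 615. -159.  120.]
126 104 [ 523. -177.  126.] [ 646. -151.  138.] [ 614. -158.  134.]
138 104 [ 523. -182.  138.] [ 646. -148.  150.] [ 560. -157.  143.]
150 140 [ 520. -180.  150.] [ 648. -146.  162.] [ 585. -156.  156.]
162 126 [ 520. -168.  162.] [ 651. -148.  174.] [ 585. -156.  169.]
174 226 [ 518. -181.  174.] [ 652. -145.  186.] [ 584. -157.  181.]
186 160 [ 518. -178.  186.] [ 650. -144.  198.] [ 575. -158.  188.]
198 34 [ 548. -164.  198.] [ 621. -130.  210.] [ 583. -152.  206.]
210 120 [ 548. -163.  210.] [ 620. -127.  222.] [ 580. -135.  216.]
222 122 [ 547. -167.  222.] [ 623. -127.  234.] [ 581. -136.  228.]
234 127 [ 547. -171.  234.] [ 621. -127.  246.] [ 584. -135.  239.]
```

View pics/f1.png

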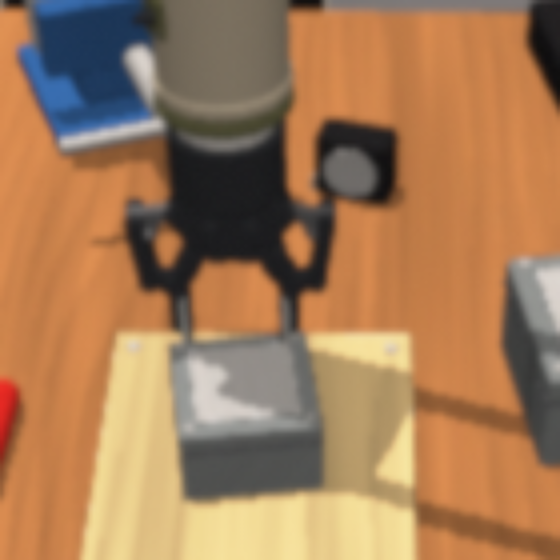

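Run:
```python
from h import *
z=np.load("side0.npz");p,d=z["p"],z["d"];W=points("side",p,d)
m=(W[...,0]>60)&(W[...,0]<240)&(W[...,1]<-500)&(W[...,1]>-660)&(W[...,2]>120)&(d>0)
w=W[m];print(len(w),np.sort(w[:,2])[:8].round())
for lo in range(180,380,15):
    k=(w[:,2]>lo)&(w[:,2]<lo+15)
    if k.sum(): print(lo,k.sum(),w[k].min(0).round(),w[k].max(0).round(),np.median(w[k],0).round())
p,d=snapshot("top");W=points("top",p,d)
m=(W[...,0]>520)&(W[...,0]<650)&(W[...,1]<-140)&(W[...,1]>-230)&(W[...,2]>74);print("top low z",np.sort(W[m][:,2])[:20].round())
```

```text
923 [245. 245. 245. 245. 246. 247. 247. 247.]
240 38 [ 125. -631.  245.] [ 168. -526.  255.] [ 150. -621.  250.]
255 76 [ 126. -632.  255.] [ 171. -523.  270.] [ 147. -577.  262.]
270 71 [ 126. -630.  270.] [ 171. -521.  285.] [ 148. -538.  277.]
285 87 [ 119. -650.  286.] [ 176. -506.  300.] [ 147. -534.  294.]
300 135 [ 118. -650.  300.] [ 178. -503.  315.] [ 149. -542.  308.]
315 149 [ 119. -650.  315.] [ 177. -508.  330.] [ 152. -551.  323.]
330 162 [ 119. -644.  330.] [ 175. -506.  345.] [ 151. -556.  337.]
345 92 [ 120. -583.  345.] [ 170. -513.  360.] [ 140. -545.  349.]
360 111 [ 116. -579.  360.] [ 184. -539.  375.] [ 152. -548.  367.]
375 2 [ 141. -542.  375.] [ 145. -539.  376.] [ 143. -541.  376.]
top low z [74. 74. 74. 74. 74. 74. 74. 75. 75. 75. 75. 75. 75. 75. 75. 75. 75. 75.
 75. 75.]
```

Depth shows the fingertips about 31 mm higher than the tool reading implies, both here and at the start. So the fingers are just above the case lid and have not touched anything. I'll back off, go down by the camera and verify.

```bash
python3 -m jog '[[[-0.4,0,0,0,0,0,0.7],[-0.4,0,0,0,0,0,0.7],[-0.4,0,0,0,0,0,0.7],[-0.1,0,0,0,0,0,0.7],[0,0,0.2,0,0,0,0.7],[0,0,0.2,0,0,0,0.7],[0,0,0.2,0,0,0,0.7],[0,0,0,0,0,0,0.7]]]'
python3 - <<'E'
from h import *
p,d=snapshot("side");W=points("side",p,d)
m=(W[...,2]>25)&(W[...,0]>530)&(W[...,0]<640)&(W[...,1]<-205)&(W[...,1]>-280)&(d>0)
print("side tips",np.sort(W[m][:,2])[:15].round())
for lo in range(25,120,8):
    k=m&(W[...,2]>lo)&(W[...,2]<lo+8)
    if k.any(): print(lo,k.sum(),W[k].min(0).round(),W[k].max(0).round())
E
python3 case.py 1
```

```text
time: 6.65
tool_pos: [584.1, -231.7, 15.2]
tcp_rot: [-179.9, -0.1, 90.7]
ft_force: [-0.7, 0.1, 0.8]
finger_gap: 59.9
side tips [50. 52. 53. 55. 55. 57. 57. 57. 59. 60. 60. 60. 61. 61. 62.]
49 6 [ 548. -241.   50.] [ 619. -222.   57.]
57 20 [ 542. -243.   57.] [ 628. -216.   65.]
65 21 [ 542. -227.   65.] [ 627. -217.   73.]
73 22 [ 542. -226.   73.] [ 627. -218.   81.]
81 23 [ 542. -228.   81.] [ 626. -219.   88.]
89 24 [ 536. -230.   89.] [ 639. -217.   97.]
97 61 [ 530. -241.   97.] [ 639. -217.  105.]
105 56 [ 530. -244.  105.] [ 638. -213.  113.]
113 58 [ 533. -244.  113.] [ 638. -212.  121.]
now c [ 578.4 -128.3] [ 95.7 104.5] ang 8.47 front yaw 9.53 front y -77.4 lane dx 5.3
```

```bash
python3 -m jog '[[[0.3,0,0.1,0,0,0,0.7],[0.2,0,0,0,0,0,0.7],[0.1,0,0,0,0,0,0.7],[0.08,0,0,0,0,0,0.7],[0.08,0,0,0,0,0,0.7],[0.08,0,0,0,0,0,0.7],[0.08,0,0,0,0,0,0.7],[0.08,0,0,0,0,0,0.7],[0.08,0,0,0,0,0,0.7],[0,0,0,0,0,0,0.7]]]';python3 case.py 1
```

```text
time: 8.0
tool_pos: [584.7, -178.2, 12.0]
tcp_rot: [180.0, -0.0, 90.7]
ft_force: [-0.3, -0.9, 0.3]
finger_gap: 59.9
now c [ 583.9 -120. ] [ 95.8 114.2] ang 1.69 front yaw 0.86 front y -63.5 lane dx 10.9
```

```bash
python3 -m jog '[[[0.08,0,0,0,0,0,0.7],[0.06,0,0,0,0,0,0.7],[0,0,0,0,0,0,0.7],[-0.4,0,0,0,0,0,0.7],[0,0,-0.5,0,0,0,0.7],[0,0,-0.5,0,0,0,0.4],[0,0,-0.4,0,0,0,0],[0,0.5,0,0,0,0,0],[0,0.5,0,0,0,0,0],[0.3,0.5,0,0,0,0,0],[0,0,0,0,0,0,0]]]';python3 case.py 1
```

```text
time: 9.43
tool_pos: [660.6, -175.2, 81.8]
tcp_rot: [180.0, -0.0, 90.8]
ft_force: [-0.0, -0.1, -0.4]
finger_gap: -0.0
now c [ 585.2 -107.8] [ 95.4 103.5] ang 0.86 front yaw 1.32 front y -56.7 lane dx 12.3
```

```bash
python3 -m jog '[[[0.45,0,0,0,0,0,0],[0.45,0,0,0,0,0,0],[0.44,0,0,0,0,0,0],[0,0,0.5,0,0,0,0],[0,0,0.5,0,0,0,0],[0,0,0.36,0,0,0,0],[0,-0.1,0,0,0,0,0],[0,-0.08,0,0,0,0,0],[0,-0.08,0,0,0,0,0],[0,-0.08,0,0,0,0,0],[0,0,0,0,0,0,0]]]';python3 case.py 1
```

```text
time: 10.85
tool_pos: [642.4, -109.3, 15.1]
tcp_rot: [179.9, 0.0, 90.7]
ft_force: [2.7, -0.7, 1.6]
finger_gap: 0.1
now c [ 591.2 -107.7] [117.  103.5] ang 0.86 front yaw -1.97 front y -57.6 lane dx 18.3
```

```bash
python3 -m jog '[[[0,-0.06,0,0,0,0,0],[0,-0.06,0,0,0,0,0],[0,-0.05,0,0,0,0,0],[0,0,0,0,0,0,0],[0,0.3,0,0,0,0,0],[0,0.2,0,0,0,0,0],[0,0,-0.5,0,0,0,0.7],[0,0,-0.5,0,0,0,0.7],[0,0,-0.4,0,0,0,0.7],[0,0,0,0,0,0,0.7]]]';python3 case.py 1
python3 - <<'E'
from h import *
p,d=snapshot("top");W=points("top",p,d);S=cv2.cvtColor(p,cv2.COLOR_RGB2HSV)[...,1]
cv2.imwrite("pics/n1.png",cv2.resize(p[150:260,180:390,::-1],None,fx=3,fy=3))
m=(W[...,2]>64)&(W[...,2]<80)&(W[...,0]>490)&(W[...,0]<640)&(W[...,1]<-20)&(W[...,1]>-200);c,s,a,w=rect("top",m,72);print(c,s,a)
E
```

```text
time: 12.15
tool_pos: [659.4, -109.1, 86.0]
tcp_rot: [179.8, 0.0, 90.7]
ft_force: [0.6, 0.2, -0.2]
finger_gap: 59.9
now c [ 572.3 -107.9] [ 95.3 103.5] ang 0.86 front yaw 0.86 front y -56.2 lane dx -0.6
[ 577.68365479 -107.11561584] (97.60139465332031, 82.37373352050781) -1.1540756225585938
```

View pics/n1.png

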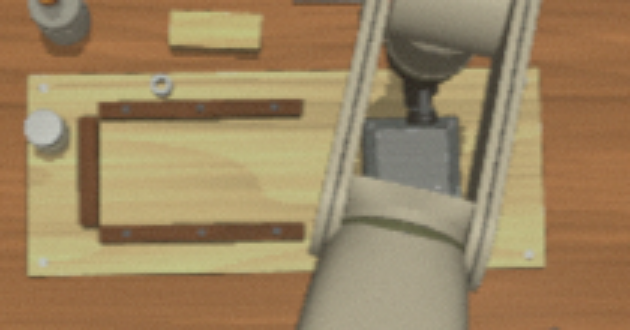

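The case is now square, about 1 mm off the lane line and still before the mouth. Next I go behind it again.

```bash
python3 -m jog '[[[-0.6,0,0,0,0,0.0006,0.7],[-0.6,0,0,0,0,0,0.7],[-0.5,0,0,0,0,0,0.7],[0,-0.6,0,0,0,0,0.7],[0,-0.6,0,0,0,0,0.7],[0,-0.53,0,0,0,0,0.7],[0,0,0.5,0,0,0,0.7],[0,0,0.5,0,0,0,0.7],[0,0,0.5,0,0,0,0.7],[0,0,0,0,0,0,0.7]]]';python3 case.py 1
```

```text
time: 13.5
tool_pos: [569.7, -193.5, 5.7]
tcp_rot: [-179.7, -0.2, 90.5]
ft_force: [-0.4, -0.5, 0.6]
finger_gap: 59.8
now c [ 572.3 -107.9] [ 94.9 103.8] ang 1.09 front yaw 0.86 front y -56.2 lane dx -0.6
```

```bash
python3 -m jog '[[[0.2,0.04,-0.08,0,0,0,0.7],[0.15,0,0,0,0,0,0.7],[0.1,0,0,0,0,0,0.7],[0.1,0,0,0,0,0,0.7],[0.1,0,0,0,0,0,0.7],[0.1,0,0,0,0,0,0.7],[0.1,0,0,0,0,0,0.7],[0.1,0,0,0,0,0,0.7],[0.1,0,0,0,0,0,0.7],[0.1,0,0,0,0,0,0.7],[0.1,0,0,0,0,0,0.7],[0,0,0,0,0,0,0.7]]]';python3 case.py 1
cat > look.py <<'E'
import sys
from h import *
p,d=snapshot("side");cv2.imwrite(f"pics/{sys.argv[1]}.png",cv2.resize(p[130:320,190:330,::-1],None,fx=4,fy=3.1))
E
python3 look.py e1
```

```text
time: 15.05
tool_pos: [573.6, -131.0, 12.6]
tcp_rot: [-180.0, -0.1, 90.5]
ft_force: [1.3, -0.1, 0.5]
finger_gap: 59.8
now c [571.5 -73.3] [ 95.5 114.5] ang 0.87 front yaw 4.26 front y -17.7 lane dx -0.9
```

View pics/e1.png

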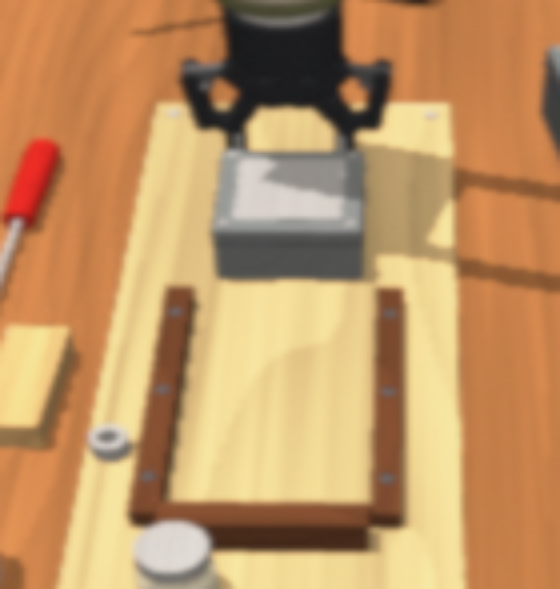

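Run:
```python
from h import *
s=lambda a:np.array(a)/[4,3.1]+[190,130]
print("rail starts",cast("side",s([(193,288),(376,288)]),32).round(1).tolist())
print("rail inner ends",cast("side",s([(160,503),(371,503)]),32).round(1).tolist())
print("case bottom",cast("side",s([(217,277),(363,277)]),12).round(1).tolist())
print("case top front",cast("side",s([(214,234),(365,234)]),72).round(1).tolist())
```

```text
rail starts [[628.5, 9.0], [512.5, 7.2]]
rail inner ends [[628.1, 217.8], [511.7, 215.9]]
case bottom [[617.1, -22.5], [521.6, -23.9]]
case top front [[614.3, -13.7], [519.7, -15.1]]
```

```bash
python3 -m jog '[[[0.1,0,0,0,0,0,0.7],[0.12,0,0,0,0,0,0.7],[0.12,0,0,0,0,0,0.7],[0.12,0,0,0,0,0,0.7],[0.12,0,0,0,0,0,0.7],[0.12,0,0,0,0,0,0.7],[0.12,0,0,0,0,0,0.7],[0.12,0,0,0,0,0,0.7],[0.12,0,0,0,0,0,0.7],[0.12,0,0,0,0,0,0.7],[0.12,0,0,0,0,0,0.7],[0,0,0,0,0,0,0.7]]]';python3 case.py 1;  python3 look.py e2
```

```text
time: 16.65
tool_pos: [573.5, -66.3, 13.1]
tcp_rot: [180.0, -0.0, 90.5]
ft_force: [0.2, 0.4, 0.6]
finger_gap: 59.8
now c [572.5  -9. ] [ 94.5 116.3] ang 1.42 front yaw 0.69 front y 48.2 lane dx 0.7
```

View pics/e2.png

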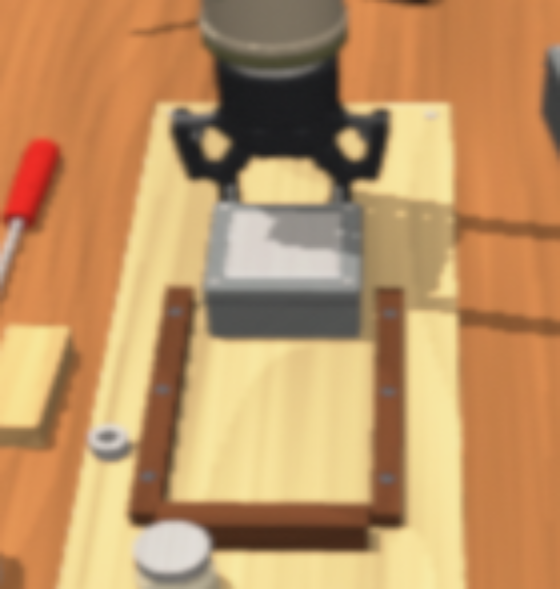

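```bash
python3 -m jog '[[[0.1,-0.004,0,0,0,0,0.7],[0.14,-0.004,0,0,0,0,0.7],[0.14,-0.004,0,0,0,0,0.7],[0.14,-0.004,0,0,0,0,0.7],[0.14,-0.004,0,0,0,0,0.7],[0.14,-0.004,0,0,0,0,0.7],[0.14,-0.004,0,0,0,0,0.7],[0.14,-0.004,0,0,0,0,0.7],[0.14,-0.004,0,0,0,0,0.7],[0.14,-0.004,0,0,0,0,0.7],[0.12,0,0,0,0,0,0.7],[0,0,0,0,0,0,0.7]]]';python3 case.py 1
```

```text
time: 18.25
tool_pos: [570.3, 8.1, 12.6]
tcp_rot: [-180.0, -0.1, 90.5]
ft_force: [-1.0, -0.1, -0.9]
finger_gap: 59.2
now c [568.4  66.1] [ 95.6 115. ] ang 0.69 front yaw 0.36 front y 120.8 lane dx -2.4
```

```bash
python3 -m jog '[[[0.1,0.003,0,0,0,0,0.7],[0.14,0.003,0,0,0,0,0.7],[0.14,0.003,0,0,0,0,0.7],[0.14,0.003,0,0,0,0,0.7],[0.14,0.003,0,0,0,0,0.7],[0.14,0.003,0,0,0,0,0.7],[0.14,0.003,0,0,0,0,0.7],[0.14,0.003,0,0,0,0,0.7],[0.14,0.003,0,0,0,0,0.7],[0.14,0,0,0,0,0,0.7],[0.1,0,0,0,0,0,0.7],[0,0,0,0,0,0,0.7]]]';python3 case.py 1;  python3 look.py e3
```

```text
time: 19.8
tool_pos: [571.6, 80.6, 13.2]
tcp_rot: [180.0, -0.0, 90.5]
ft_force: [0.4, 0.5, 0.7]
finger_gap: 59.8
now c [569.7 137.7] [ 95.6 113.2] ang 0.55 front yaw 0.94 front y 194.1 lane dx -0.3
```

View pics/e3.png

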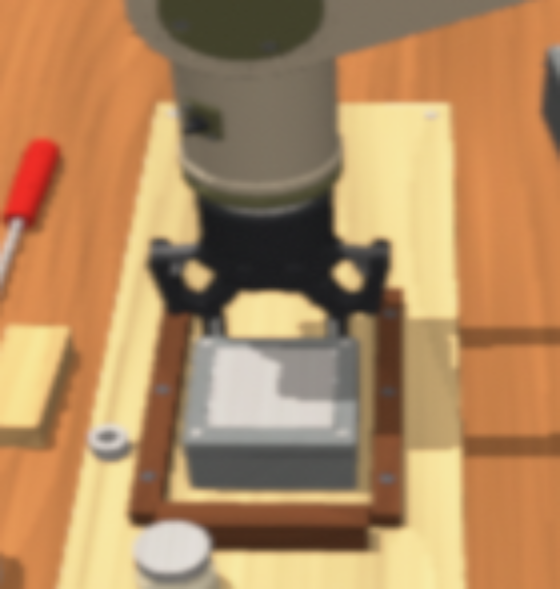

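```bash
python3 -m jog '[[[0.1,0,0,0,0,0,0.7],[0.1,0,0,0,0,0,0.7],[0.08,0,0,0,0,0,0.7],[0.06,0,0,0,0,0,0.7],[0.06,0,0,0,0,0,0.7],[0.04,0,0,0,0,0,0.7],[0.04,0,0,0,0,0,0.7],[0.03,0,0,0,0,0,0.7],[0,0,0,0,0,0,0.7]]]'; for i in 1 2; do python3 -m jog '[[[0.02,0,0,0,0,0,0.7],[0.02,0,0,0,0,0,0.7]]]'; done
```

```text
time: 21.02
tool_pos: [571.4, 105.6, 13.1]
tcp_rot: [180.0, -0.0, 90.5]
ft_force: [0.2, -2.7, 1.6]
finger_gap: 60.0
time: 21.28
tool_pos: [571.3, 107.4, 13.1]
tcp_rot: [180.0, 0.0, 90.5]
ft_force: [-0.0, -3.8, 3.6]
finger_gap: 59.6
time: 21.52
tool_pos: [571.2, 109.5, 13.0]
tcp_rot: [-180.0, 0.0, 90.5]
ft_force: [-1.0, -5.0, 4.2]
finger_gap: 59.8
```

```bash
for i in 1 2; do python3 -m jog '[[[0.02,0,0,0,0,0,0.7],[0.02,0,0,0,0,0,0.7]]]' | grep -E "pos|force"; done; python3 case.py 1
```

```text
tool_pos: [571.2, 111.5, 13.0]
ft_force: [-0.9, -4.7, 4.0]
tool_pos: [571.2, 112.2, 13.1]
ft_force: [-2.1, -13.9, 5.7]
now c [569.9 170.1] [ 94.9 110.9] ang 0.94 front yaw 0.95 front y 225.5 lane dx 0.2
```

```bash
python3 -m jog '[[[0.02,0,0,0,0,0,0.7],[0,0,0,0,0,0,0.7],[0,0,0,0,0,0,0.7]]]'; python3 -m jog '[[[-0.1,0,0,0,0,0,0.7],[-0.3,0,0,0,0,0,0.7],[-0.5,0,0,0,0,0,0.7],[0,0,-0.6,0,0,0,0.7],[0,0,-0.8,0,0,0,0.7],[0,0,-0.8,0,0,0,0.7],[-0.8,0,0,0,0,0,0.7],[-0.8,0,0,0,0,0,0.7],[-0.8,0,0,0,0,0,0.7],[-0.8,0,0,0,0,0,0.7],[-0.8,0,0,0,0,0,0.7],[0,0,0,0,0,0,0.7]]]'; python3 case.py 1
python3 - <<'E'
from h import *
p,_=snapshot("side");q,_=snapshot("top")
cv2.imwrite("pics/z.png",np.hstack([cv2.resize(p[200:340,190:330,::-1],(420,420)),cv2.resize(q[165:255,180:300,::-1],(380,420))]))
E
```

```text
time: 22.45
tool_pos: [571.0, 112.2, 13.0]
tcp_rot: [-180.0, 0.2, 90.4]
ft_force: [-1.7, -15.1, 6.2]
finger_gap: 59.5
time: 23.95
tool_pos: [572.7, -133.3, 122.5]
tcp_rot: [-180.0, -0.0, 90.3]
ft_force: [1.0, 0.5, 0.1]
finger_gap: 59.5
now c [569.2 174.9] [ 95.7 102.1] ang 0.27 front yaw 0.92 front y 225.5 lane dx -0.5
```

View pics/z.png

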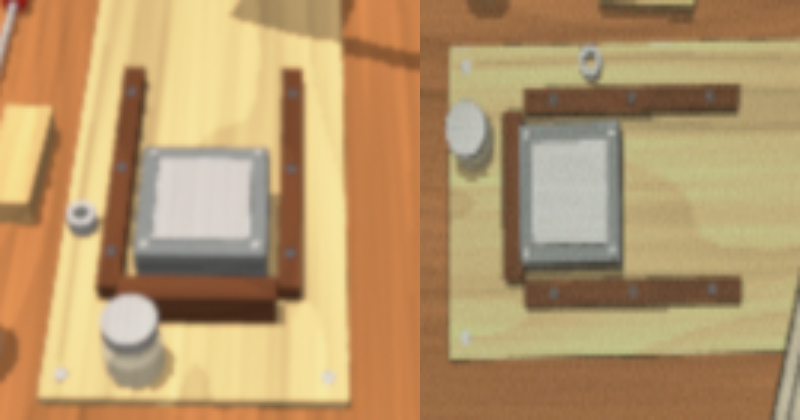

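The final view shows the case against the stop, square and with a gap to both rails. The jar and spacer look undisturbed and the hand is clear.

```bash
python3 -c "
from bench import job; print(job.hand_in())"
```

```text
the job is handed in; nothing more can be done
None
```

The grey case is home and square against the stop, and the job is handed in at about 24 s of the 67 s allowed. I squared the small case with a two-finger push on its -y face, then nudged it about 13 mm sideways onto the lane line. I pushed it down the lane above the rails without gripping it, pressed it lightly against the stop and backed the hand away.

**Last checks:**
- **Home:** the push force rose from about 5 N while sliding to about 15 N at the stop, and the fingers advanced no further. The case front measured y ≈ 225 mm against a stop face at about 222–225 mm.
- **Square and centred:** the case is about 0.5 mm off the lane centre. Its yaw reads 0.3–0.9° against about 0.5° for the lane, which is within measuring error. Gaps are visible on both sides, and every check on the way down the lane had the case within about 2.5 mm of the centre line.
- **Other things:** the jar, ring and offcut look undisturbed in the last picture. The glue bottle, tape measure, driver and hammer were not checked there.

**Disagreement:** the tool's z reading was about 31 mm lower than the fingertips seen in the depth images. Because of that, my first push passed about 10 mm over the lid without touching anything. I then set the height from the camera.

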